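# Sort two tagged spindles and present the doubtful one

## Task

The freshly ground spindles standing in the grey rack carry coloured tags: move the green-tagged one into the green pass nest and the red-tagged one into the red reject nest, each standing with its shank down and fully home, and let go of them. Only then draw the yellow-tagged spindle out of the rack, tip it about 45 degrees from upright (in any direction, its foot still the lower end) and finish while holding it still in the gripper like that, foot at least 15 cm above the bench, for the inspector to see. Leave the spanner, the screwdriver and the oil bottle where they are.

Things in the scene. Friction and masses are not known exactly. Their poses are not given: they have to be found in the camera images.
- green_spindle_head (a point): Steel spindle, 103 mm long, 0.3 kg; upwards from its foot: round shank 24 mm wide, 45 long; flange 46 wide, 8 thick; plain round head 28 wide, 50 long, with a green tag (band near the top and disc on top). Point: middle of the head, on the axis, 78 mm above the foot; z points foot to top. At the start it stands home in a rack hole, this point 88 mm above the bench.
- red_spindle_head (a point): Steel spindle, 103 mm long, 0.3 kg; upwards from its foot: round shank 24 mm wide, 45 long; flange 46 wide, 8 thick; plain round head 28 wide, 50 long, with a red tag (band near the top and disc on top). Point: middle of the head, on the axis, 78 mm above the foot; z points foot to top. Starts in the rack likewise.
- yellow_spindle_head (a point): Steel spindle, 103 mm long, 0.3 kg; upwards from its foot: round shank 24 mm wide, 45 long; flange 46 wide, 8 thick; plain round head 28 wide, 50 long, with a yellow tag (band near the top and disc on top). Point: middle of the head, on the axis, 78 mm above the foot; z points foot to top. Starts in the rack likewise.
- yellow_spindle_foot (a point): Middle of the flat end of the yellow-tagged spindle's shank, 78 mm from the middle of its head along its axis.
- rack: Grey fixed block, 75 mm (its x) by 310 mm (its y), 55 mm high, origin at the centre of its underside on the bench. Three round holes, 30 mm wide and 50 mm deep, at its y = -110, 0 and 110 mm, each with one spindle standing in it.
- pass_nest_mouth (a point): Centre of the hole's mouth in the top of the green pass nest: a fixed green block 75 by 75 mm, 55 mm high, one round hole 30 mm wide and 50 mm deep with a small chamfer. A spindle that is home rests with its flange on the block, the middle of its head 33 mm above this point.
- reject_nest_mouth (a point): The same for the red reject nest, a fixed red block of the same shape.
- spanner_grip (a point): Bystander: steel spanner, 200 mm long, lying on the bench; point on its handle.
- screwdriver_grip (a point): Bystander: red-handled screwdriver, 200 mm long, lying on the bench; point on its handle.
- oil_bottle_mid (a point): Bystander: white oil bottle with a yellow label and red cap, 56 mm across, 130 mm high, standing; point half-way up.
Things that resemble listed ones, but are neither listed nor needed, are in the scene too. What is shaped like the part that bears yellow_spindle_head but orange is not meant.

How it is judged:
By the outcome, as a careful person would: the job done as asked, in the order asked, and still so for the second after the job is handed in, while the arm keeps its last pose, push and grip.
It also fails if it takes over 72 s, if anything falls off the work surface, if the arm or the gripper's body presses on something with over 40 N, if the wrist force passes 120 N, or if a joint passes its speed limit or range.

## Robot

A 6-joint arm with a two-finger parallel gripper is mounted at the origin on the work surface. World frame = base frame: x ahead of the robot, y to its left, z up, the work surface at z = 0. Lengths are in m, angles in rad, forces in N, time in s.
With the tool pointing down it reaches from about 0.325 to 0.875 m from the base axis. Payload 4.4 kg.
Tool frame: the origin (TCP) lies at the very end of the fingers, on their centre line; the grasp point (between the pads) lies 19 mm behind it; z points along the fingers, y is the line along which they close (so a half turn about z gives the same grasp; the last joint's range is limited). The gripper opens to 85 mm and grips with 20 to 120 N. Pads are 22 mm wide; open, the fingers measure 114 mm over their backs; the gripper's body (76 mm by 85 mm) begins 54 mm behind the grasp point. The pads swing forward as they close: fully open they stand 13 mm farther back than shut.
Start: joints at [-1.381, 0.207, 1.542, -0, 1.393, -0.15], TCP at [0.192, -0.542, 0.231] pointing down, gripper open.
Joint ranges: [-2.73, 2.73], [-0.86, 2.22], [0.23, 2.46], [-1.11, 4.25], [0.08, 2.63], [-2.82, 2.82]. Speed limits (rad/s): [2.79, 2.79, 3.14, 3.14, 3.14, 3.14].

## Interface

Orientations are given as a rotation vector (axis times angle).
In Python, from station import env, optics gives the robot as it stands.
- The arm moves only by the tool apply_moves, never from a script. Its argument "plan" is a list that holds one entry, the list of rows, each a list of 6 numbers: the shift along the tool's x, y, z in units of 40 mm (1.0 is 40 mm), then the turn, a rotation vector about the tool's x, y, z in units of 5 degrees (1.0 is 5 degrees). In form: [[[tx, ty, tz, ax, ay, az], ...]]. A call has 1 to 8 rows; each row is the pose to reach, as a shift and turn from the pose commanded when the call began, along the tool's axes at that moment; what a row does not reach only later rows make up. A row lasts 1/12 s, in which the tool goes at most 41.7 mm and 7.16 degrees, less where a joint would pass 70% of its speed; a pose out of reach is approached as far as the arm can. A call with a gripper value outside its range is refused whole. "jaw" is the gripper's target within -1 to 1 (fully open at 1, half-way at 0, shut at -1), set as the call begins (left out, the last holds). The fingers move at their own pace and stop on an object; "grip_force" is the grip in N (left out, the last holds). Time passes only in rows, so rows that repeat a pose let the fingers close. It gives the time, the measured TCP pose, the force, the opening and the grip force at its end, in the units of the state.
- env.get_obs(): the state, without advancing time (a new reading comes with each control period).
- optics.camera(name): name is "scene" or "top" or "wrist"; returns a dict with "image" (480x640x3 uint8, blue, green, red), "fovy" (degrees; the focal length in pixels is half the picture's height over the tangent of half this angle, whatever the lens; pixels are square), "cx", "cy" (the principal point, pixels), "rvec" (rotation vector, rad) and "tvec" (3), from world to camera coordinates, as OpenCV has them; the wrist camera has in their place "mount" (4x4, takes a point from camera to tool coordinates, whose origin is the TCP and whose axes are the flange's). Camera axes: x right, y down, z forward; pixel columns grow to the right and rows downward; lengths in m; the calibration is good to about 2 mm. A picture is of the moment at which its call begins: read the wrist's pose just before it. There is no depth.
- env.close_job(): hands the job in; it is judged then, once.
The state is a dict: "t": time; "joints": joint angles; "qvel": joint speeds; "joint_torque": joint torques, N m; "ee_pos": TCP position; "ee_rot": TCP orientation; "ft_force": force on the tool from outside, world axes, zero at the start; "ft_torque": the same for the moment, N m; "gripper_width": finger opening in m; "gripper_force": force on a finger pad.
Only numpy, scipy, OpenCV 4.12 (cv2) and the standard library are available. Lean on these libraries where they do the work, as an engineer would, in place of code of your own. Each camera call takes 0.05 s, during which the arm holds its last target. There are 200 camera calls.

## Working session

There is one attempt and no reset: what is moved stays moved. The work goes in short steps, Python scripts to look and compute and a tool call to move; the robot and the scene stay as the last step left them, time stands still between calls to the robot, and variables do not carry over. Pictures are saved under pics/ and viewed, at most 10 in all, crops included, and the job is handed in when it is done.

Besides the shell and the picture viewer there is one more tool, called after "Request:" by a JSON object that holds its "op" and its "data". apply_moves: Moves the arm, as the interface text tells. Its arguments: {"type":"object","properties":{"plan":{"type":"array","items":{"type":"array","items":{"type":"array","items":{"type":"number"}}}},"jaw":{"type":"number"},"grip_force":{"type":"number"}},"required":["plan"]}

```bash
ls; mkdir -p pics
python3 - <<'E'
from station import env, optics
import cv2, numpy as np
for n in ("scene","top"):
    c=optics.camera(n); cv2.imwrite(f"pics/{n}0.png",c["image"]); print(n,c["fovy"],c["cx"],c["cy"],c["rvec"],c["tvec"])
o=env.get_obs(); print(o)
E
```

```text
pics
scene 45.07061897968541 326.08231822970487 245.81849127208778 [ 2.31529625  0.62360778 -0.21925341] [-0.46665442 -0.15192376  1.51752282]
top 52.5232450734365 317.63300315475686 239.23507542356637 [ 2.1376036  -2.1855517   0.15786514] [0.00335154 0.55315754 1.13698887]
{'t': 0.1, 'joints': array([-1.38149396e+00,  2.07369341e-01,  1.54283129e+00, -2.48113939e-05,
        1.39352894e+00, -1.50478850e-01]), 'qvel': array([ 0.00019479, -0.00260162, -0.00379715,  0.0001489 , -0.0004369 ,
       -0.00168558]), 'joint_torque': array([-1.57175118e-04, -3.84090650e+01, -2.92549109e+01, -1.56445767e-04,
        4.85014636e-03,  8.79964901e-08]), 'ee_pos': array([ 0.19149627, -0.54143066,  0.23021269]), 'ee_rot': array([-3.09425753e+00, -5.30808965e-01,  1.03432618e-04]), 'ft_force': array([-0.20250461,  0.4548554 ,  0.73779773]), 'ft_torque': array([-0.04101007,  0.02518037,  0.03803202]), 'gripper_force': 0.0, 'gripper_width': 0.08536586868798662}
```

View pics/scene0.png

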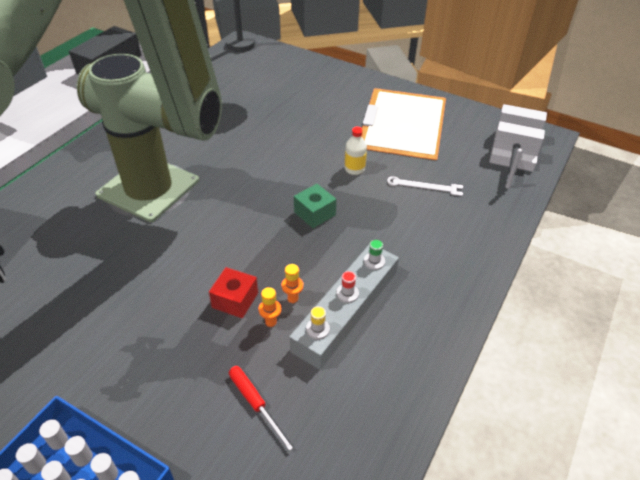

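View pics/top0.png

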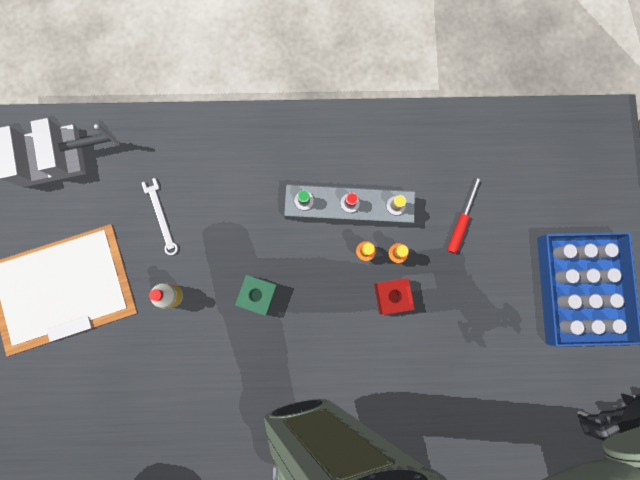

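The top view shows the rack with spindles green (304,200), red (351,200) and yellow (399,202). The green nest hole is at (255,295) and the red one at (395,296). Three things carry a yellow tag: (399,202) in the rack, and (367,250) and (399,252), which have orange bodies and stand free. The one at (399,202) fits, because it is steel and in the grey rack. I'll measure next and confirm with a crop.

```bash
cat > h.py <<'E'
import cv2, numpy as np
from scipy.spatial.transform import Rotation as R
from station import env, optics
def cam(n):
    o=env.get_obs(); c=optics.camera(n); f=240/np.tan(np.radians(c["fovy"]/2))
    c["K"]=np.array([[f,0,c["cx"]],[0,f,c["cy"]],[0,0,1]])
    if n=="wrist":
        T=np.eye(4); T[:3,:3]=R.from_rotvec(o["ee_rot"]).as_matrix(); T[:3,3]=o["ee_pos"]
        T=T@np.array(c["mount"]); c["Rcw"]=T[:3,:3]; c["pos"]=T[:3,3]
    else:
        M=cv2.Rodrigues(np.array(c["rvec"],float))[0]; c["Rcw"]=M.T; c["pos"]=-M.T@np.array(c["tvec"])
    return c
def ray(c,p):
    d=c["Rcw"]@np.linalg.inv(c["K"])@np.array([p[0],p[1],1.]); return d/np.linalg.norm(d)
def plane(c,p,z):
    d=ray(c,p); return c["pos"]+d*(z-c["pos"][2])/d[2]
def proj(c,P):
    q=c["K"]@(c["Rcw"].T@(np.array(P)-c["pos"])); return q[:2]/q[2]
def tri(a,p,b,q):
    A=[];y=[]
    for c,u in((a,p),(b,q)):
        d=ray(c,u); M=np.eye(3)-np.outer(d,d); A.append(M); y.append(M@c["pos"])
    return np.linalg.lstsq(np.vstack(A),np.hstack(y),rcond=None)[0]
def blobs(img,lo,hi,amin=20):
    m=cv2.inRange(cv2.cvtColor(img,cv2.COLOR_BGR2HSV),lo,hi)
    n,_,s,ce=cv2.connectedComponentsWithStats(m)
    return m,[(s[i,4],ce[i].round(1),s[i,:4]) for i in range(1,n) if s[i,4]>=amin]
E
python3 - <<'E'
from h import *
cs={n:cam(n) for n in("top","scene")}
rng={"g":((50,80,40),(85,255,255)),"r":((0,150,60),(6,255,255)),"r2":((174,150,60),(180,255,255)),"y":((20,120,100),(34,255,255))}
for n,c in cs.items():
    print(n,"pos",c["pos"].round(3))
    for k,(lo,hi) in rng.items():
        for a,ce,bb in blobs(c["image"],lo,hi)[1]:
            print(n,k,a,ce,bb, plane(c,ce,.108)[:2].round(4), plane(c,ce,.055)[:2].round(4))
im=cs["top"]["image"][170:320,220:430]
cv2.imwrite("pics/crop.png",cv2.resize(im,None,fx=3.8,fy=3.8,interpolation=cv2.INTER_CUBIC)[:600])
E
```

```text
top pos [0.401 0.012 1.199]
top g 95 [303.2 195.8] [298 191  11  12] [0.6446 0.023 ] [0.6564 0.0236]
top g 1063 [255.8 294.8] [236 275  41  40] [0.422  0.1328] [0.423  0.1387]
top r 71 [351.7 197.8] [347 194  10   9] [ 0.6377 -0.0879] [ 0.6492 -0.0927]
top r 406 [457.9 233.3] [448 214  21  39] [ 0.5505 -0.3271] [ 0.5578 -0.3435]
top r 1090 [394.  296.2] [375 278  39  36] [ 0.4118 -0.1752] [ 0.4123 -0.1843]
top r 107 [155.5 294.7] [150 290  12  11] [0.4273 0.3548] [0.4286 0.3715]
top y 93 [399.  201.2] [393 196  12  13] [ 0.6276 -0.1961] [ 0.6386 -0.2062]
top y 112 [367.7 248.5] [362 243  12  12] [ 0.5202 -0.1203] [ 0.526  -0.1267]
top y 116 [401.4 250.8] [395 245  13  13] [ 0.5133 -0.1964] [ 0.5188 -0.2065]
top y 97 [176.8 295.9] [170 285  12  22] [0.4236 0.3077] [0.4246 0.3221]
scene pos [ 0.957 -0.779  1.011]
scene g 628 [67.4 46.7] [41 28 61 39] [-0.5599  0.2951] [-0.649   0.3582]
scene g 192 [ 48.5 155.4] [  0 120 102  70] [-0.1892 -0.1165] [-0.2565 -0.0776]
scene g 1208 [314.5 204.8] [294 184  42  43] [0.4658 0.0671] [0.437  0.1168]
scene g 81 [376.1 243.6] [371 240  11   9] [0.
[... 270 characters left out ...]
 [348.2 276. ] [344 273  10   7] [ 0.6335 -0.0821] [ 0.6145 -0.0411]
scene r 42 [347.5 284.7] [343 282  11   6] [ 0.6431 -0.103 ] [ 0.6247 -0.0634]
scene r 654 [246.  387.4] [229 366  36  45] [ 0.6002 -0.3961] [ 0.5793 -0.3736]
scene y 262 [354.7 162. ] [345 154  21  16] [0.4721 0.2534] [0.4437 0.314 ]
scene y 170 [291.5 271.2] [285 264  14  16] [ 0.527  -0.1302] [ 0.5018 -0.0921]
scene y 122 [268.1 292.5] [262 287  13  12] [ 0.5167 -0.2012] [ 0.4908 -0.1673]
scene y 51 [268.4 300.7] [262 297  14   7] [ 0.5286 -0.2181] [ 0.5034 -0.1851]
scene y 94 [317.6 311.9] [312 308  12   9] [ 0.6254 -0.1925] [ 0.606  -0.1581]
scene y 68 [317.5 320.8] [311 318  14   7] [ 0.6359 -0.2108] [ 0.617  -0.1774]
```

View pics/crop.png

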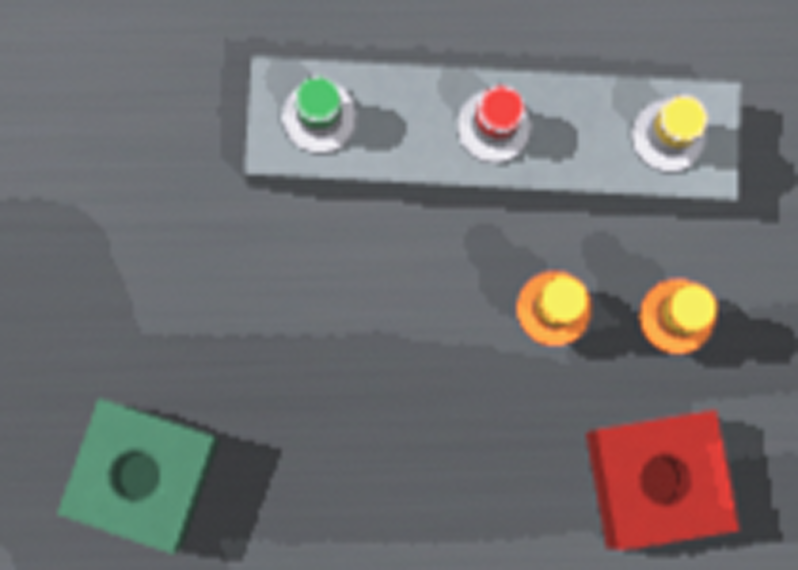

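The crop confirms it. The steel spindle with the yellow tag is at the rack's right end, crop (682,118), and the two others, at (555,300) and (685,310), are orange decoys. The nest holes are at crop (135,475) for green and (665,480) for red. I'll triangulate these now.

```bash
cat >> h.py <<'E'
def hole(c,seed,lo,hi):
    # dark round hole inside coloured block top: seed pixel of hole, threshold on brightness vs block
    x,y=map(int,seed); g=c["image"].max(2).astype(np.float32); s=15
    w=cv2.resize(g[y-s:y+s+1,x-s:x+s+1],None,fx=8,fy=8,interpolation=cv2.INTER_CUBIC)
    hi=np.percentile(w,80); lo=np.percentile(w,3); m=(w<(hi+lo)/2).astype(np.uint8)
    n,l,st,ce=cv2.connectedComponentsWithStats(m); k=l[s*8+4,s*8+4]
    cc=ce[k]; return np.array([(cc[0]+.5)/8-.5+x-s,(cc[1]+.5)/8-.5+y-s]),st[k]/8
def move(tp,Rt=None):
    o=env.get_obs(); Rc=R.from_rotvec(o["ee_rot"]); Rt=Rt or Rc
    d=Rc.inv().apply(np.array(tp)-o["ee_pos"])/.04; a=np.degrees((Rc.inv()*Rt).as_rotvec())/5
    print("MOVE",d.round(2),a.round(2))
def down(phi): # tool pointing down, tool y at angle phi from world y
    return R.from_euler('z',phi)*R.from_euler('x',np.pi)
E
python3 - <<'E'
from h import *
t,s=cam("top"),cam("scene")
for n,p,q in(("G",(255.5,295),(316,197)),("R",(395,296),(234,285))):
    a,b=hole(t,p,0,0),hole(s,q,0,0)
    print(n,a,b,"tri",tri(t,a[0],s,b[0]).round(4),plane(t,a[0],.055).round(4),plane(s,b[0],.055).round(4))
for n,p,q in(("g",(303.2,195.8),(376.1,243.6)),("r",(351.7,197.8),(348.2,276)),("y",(399,201.2),(317.6,311.9))):
    print(n,"tri",tri(t,p,s,q).round(4),plane(t,p,.113).round(4),plane(s,q,.113).round(4))
for n,p in(("rackTL",(248,58)),("TR",(740,82)),("BR",(738,198)),("BL",(246,177))):
    print(n,plane(t,(np.array(p)+.5)/3.8-.5+[220,170],.055).round(4))
o=env.get_obs();print(R.from_rotvec(o["ee_rot"]).as_matrix().round(3))
c=cam("wrist");print(c["mount"],c["fovy"])
E
```

```text
G (array([254.76207478, 294.62345308]), array([   8.75 ,    8.5  ,   13.   ,   13.375, 1065.625])) (array([314.81753189, 197.32575229]), array([  8.25 ,  11.75 ,  12.25 ,   8.125, 627.25 ])) tri [0.4235 0.1412 0.0543] [0.4235 0.1411 0.055 ] [0.4239 0.1405 0.055 ]
R (array([394.61768352, 295.75819987]), array([   8.5  ,    8.5  ,   13.125,   13.625, 1096.625])) (array([232.83155865, 284.25743462]), array([  7.375,   9.125,  14.125,  11.25 , 984.625])) tri [ 0.4133 -0.186   0.0537] [ 0.4133 -0.1858  0.055 ] [ 0.4141 -0.1868  0.055 ]
g tri [0.6438 0.0233 0.1142] [0.6435 0.023  0.113 ] [0.6438 0.0249 0.113 ]
r tri [ 0.6361 -0.0873  0.115 ] [ 0.6366 -0.0874  0.113 ] [ 0.6352 -0.0859  0.113 ]
y tri [ 0.6268 -0.1952  0.1121] [ 0.6266 -0.1951  0.113 ] [ 0.6273 -0.1957  0.113 ]
rackTL [0.684  0.0671 0.055 ]
TR [ 0.6624 -0.2444  0.055 ]
BR [ 0.5879 -0.2395  0.055 ]
BL [0.6076 0.0694 0.055 ]
[[ 0.943  0.333 -0.   ]
 [ 0.333 -0.943  0.001]
 [ 0.    -0.001 -1.   ]]
[[ 9.85306572e-04 -9.62727383e-01 -2.70471838e-01  6.90706494e-02]
 [ 9.99999513e-01  9.64391886e-04  2.10223791e-04 -9.31556656e-04]
 [ 5.84526458e-05 -2.70471913e-01  9.62727864e-01 -1.42225014e-01]
 [ 0.00000000e+00  0.00000000e+00  0.00000000e+00  1.00000000e+00]] 58.58143277930451
```

Run:
```python
from h import *
move([.6436,.0235,.2],down(np.radians(-4.3)))
```

```text
MOVE [15.37 -9.56  0.78] [-0.01  0.    4.75]
```

Request:
{"op": "apply_moves", "data": {"plan": [[[15.37, -9.56, 0.75, 0, 0, 4.75], [15.37, -9.56, 0.75, 0, 0, 4.75], [15.37, -9.56, 0.75, 0, 0, 4.75], [15.37, -9.56, 0.75, 0, 0, 4.75], [15.37, -9.56, 0.75, 0, 0, 4.75], [15.37, -9.56, 0.75, 0, 0, 4.75], [15.37, -9.56, 0.75, 0, 0, 4.75], [15.37, -9.56, 0.75, 0, 0, 4.75]]], "jaw": 1}}

```text
t: 1.02
ee_pos: [0.3987, -0.2828, 0.2178]
ee_rot: [3.139, -0.118, 0.001]
ft_force: [1.5, -0.9, -0.8]
gripper_width: 0.0856
gripper_force: 0.0
```

Run:
```python
from h import *
move([.6436,.0235,.2],down(np.radians(-4.3)))
```

```text
MOVE [ 5.53 -8.1   0.45] [ 0.01 -0.01 -0.  ]
```

Request:
{"op": "apply_moves", "data": {"plan": [[[5.5, -8.0, 0.45, 0, 0, 0], [5.5, -8.0, 0.45, 0, 0, 0], [5.5, -8.0, 0.45, 0, 0, 0], [5.5, -8.0, 0.45, 0, 0, 0], [5.5, -8.0, 0.45, 0, 0, 0], [5.5, -8.0, 0.45, 0, 0, 0], [5.5, -8.0, 0.45, 0, 0, 0], [5.5, -8.0, 0.45, 0, 0, 0]]]}}

```text
t: 1.68
ee_pos: [0.6074, -0.023, 0.2022]
ee_rot: [3.139, -0.117, 0.0]
ft_force: [0.3, -0.3, 0.2]
gripper_width: 0.0856
gripper_force: 0.0
```

Run:
```python
from h import *
move([.6436,.0235,.2],down(np.radians(-4.3)))
```

```text
MOVE [ 0.82 -1.23  0.05] [ 0.   -0.    0.01]
```

Request:
{"op": "apply_moves", "data": {"plan": [[[0.6, -0.9, 0.05, 0, 0, 0], [0.6, -0.9, 0.05, 0, 0, 0], [0.6, -0.9, 0.05, 0, 0, 0], [0.6, -0.9, 0.05, 0, 0, 0]]]}}

```text
t: 2.02
ee_pos: [0.6325, 0.0091, 0.1997]
ee_rot: [3.139, -0.116, -0.002]
ft_force: [-0.0, -0.7, -0.6]
gripper_width: 0.0855
gripper_force: 0.0
```

Run:
```python
from h import *
c=cam("wrist"); o=env.get_obs(); print(o["ee_pos"],o["qvel"].round(3))
cv2.imwrite("pics/w1.png",c["image"])
for P in([.6436,.0235,.113],[.636,-.0868,.113],[.627,-.1953,.113]): print(proj(c,P))
for k,lo,hi in(("g",(50,80,40),(85,255,255)),("r",(0,150,60),(6,255,255)),("y",(20,120,100),(34,255,255))):
    for a,ce,bb in blobs(c["image"],lo,hi,60)[1]: print(k,a,ce,bb,plane(c,ce,.113).round(4))
move([.6436,.0235,.07],down(np.radians(-4.3)))
```

```text
[0.63233835 0.00832498 0.19999551] [-0.02  -0.015  0.01   0.002 -0.001  0.002]
[294.0696871  229.16781361]
[494.3571483  228.34909312]
[691.06880615 230.20990802]
g 284 [299.8 204.4] [273 197  47  32] [0.6572 0.0192 0.113 ]
g 1515 [293.7 227.8] [272 207  45  43] [0.6444 0.0236 0.113 ]
g 2925 [208.2 422.3] [169 393  77  64] [0.522  0.0889 0.113 ]
r 550 [469.8 212.8] [456 197  45  49] [ 0.6458 -0.0731  0.113 ]
r 1506 [493.1 227.9] [471 207  45  43] [ 0.6363 -0.0861  0.113 ]
r 210 [582.8 386.3] [571 379  27  16] [ 0.5311 -0.1449  0.113 ]
r 116 [567.9 477.2] [557 473  32   7] [ 0.4622 -0.1416  0.113 ]
y 179 [516.4 331.9] [504 325  25  14] [ 0.5714 -0.1022  0.113 ]
y 166 [619.4 332.7] [608 327  24  13] [ 0.5665 -0.1631  0.113 ]
y 343 [584.7 365.7] [574 349  29  30] [ 0.5456 -0.1447  0.113 ]
y 605 [626.1 370.6] [610 357  30  27] [ 0.5403 -0.1702  0.113 ]
MOVE [ 0.26 -0.4   3.25] [ 0.01  0.01 -0.  ]
```

View pics/w1.png

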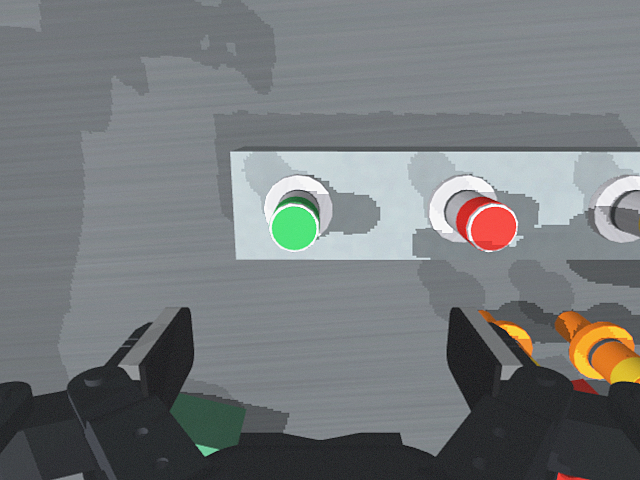

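The wrist view shows the green disc at (294,228), which gives (0.6444, 0.0236), and the red disc at (493,228). Both agree with the fixed cameras to within 1 mm. I'll grasp the green one.

Request:
{"op": "apply_moves", "data": {"plan": [[[0.27, -0.4, 0.4, 0, 0, 0], [0.27, -0.4, 1.2, 0, 0, 0], [0.27, -0.4, 2.0, 0, 0, 0], [0.27, -0.4, 2.7, 0, 0, 0], [0.27, -0.4, 3.1, 0, 0, 0], [0.27, -0.4, 3.25, 0, 0, 0], [0.27, -0.4, 3.25, 0, 0, 0], [0.27, -0.4, 3.25, 0, 0, 0]]]}}

```text
t: 2.73
ee_pos: [0.6454, 0.0231, 0.0714]
ee_rot: [3.139, -0.12, 0.002]
ft_force: [0.2, -0.5, -0.2]
gripper_width: 0.0851
gripper_force: 0.0
```

Request:
{"op": "apply_moves", "data": {"plan": [[[0, 0, 0, 0, 0, 0], [0, 0, 0, 0, 0, 0], [0, 0, 0, 0, 0, 0], [0, 0, 0, 0, 0, 0], [0, 0, 0, 0, 0, 0], [0, 0, 0, 0, 0, 0], [0, 0, 0, 0, 0, 0], [0, 0, 0, 0, 0, 0]]], "jaw": -1, "grip_force": 50}}

```text
t: 3.4
ee_pos: [0.6457, 0.024, 0.0713]
ee_rot: [3.139, -0.117, 0.003]
ft_force: [-1.5, -1.2, 4.9]
gripper_width: 0.0268
gripper_force: 49.5
```

Request:
{"op": "apply_moves", "data": {"plan": [[[0, 0, -0.3, 0, 0, 0], [0, 0, -0.8, 0, 0, 0], [0, 0, -1.5, 0, 0, 0], [0, 0, -2.2, 0, 0, 0], [0, 0, -2.4, 0, 0, 0], [0, 0, -2.4, 0, 0, 0], [0, 0, -2.4, 0, 0, 0]]]}}

```text
t: 3.98
ee_pos: [0.6441, 0.0245, 0.1651]
ee_rot: [-3.139, 0.117, 0.003]
ft_force: [0.5, 0.6, -4.0]
gripper_width: 0.0267
gripper_force: 50.2
```

```bash
cat >> h.py <<'E'
def disc(lo,hi,below=.0):
    # held spindle: disc top 25 mm above head middle; report disc centre in the tool frame
    c=cam("wrist"); o=env.get_obs()
    Rc=R.from_rotvec(o["ee_rot"]); m,b=blobs(c["image"],lo,hi,200)
    for a,ce,bb in b:
        for h in (.04,.044,.048):   # disc height behind the TCP along tool z
            d=Rc.inv().apply(ray(c,ce)); p=Rc.inv().apply(c["pos"]-o["ee_pos"]); q=p+d*(-h-p[2])/d[2]
            print(a,ce,bb,h,(q*1000).round(1))
    print("tcp",o["ee_pos"].round(4)); return c
E
python3 - <<'E'
from h import *
c=disc((50,80,40),(85,255,255)); cv2.imwrite("pics/w2.png",c["image"])
s=cam("scene");t=cam("top")
for n,c in(("s",s),("t",t)): 
  for a,ce,bb in blobs(c["image"],(50,80,60),(85,255,255),30)[1]: print(n,a,ce,bb)
move([.4236,.141,.165])
E
```

```text
2601 [319.9 330. ] [269 306 103  78] 0.04 [ 15.1  -1.  -40. ]
2601 [319.9 330. ] [269 306 103  78] 0.044 [ 17.2  -1.  -44. ]
2601 [319.9 330. ] [269 306 103  78] 0.048 [ 19.3  -1.  -48. ]
5910 [319.8 386.3] [274 346  92  82] 0.04 [ -2.2  -1.  -40. ]
5910 [319.8 386.3] [274 346  92  82] 0.044 [  0.6  -1.  -44. ]
5910 [319.8 386.3] [274 346  92  82] 0.048 [  3.3  -1.  -48. ]
274 [174.1 469.6] [157 453  29  27] 0.04 [-30.5 -44.2 -40. ]
274 [174.1 469.6] [157 453  29  27] 0.044 [-26.7 -42.5 -44. ]
274 [174.1 469.6] [157 453  29  27] 0.048 [-22.9 -40.8 -48. ]
tcp [0.6432 0.0246 0.1637]
s 626 [67.5 46.7] [41 28 61 39]
s 175 [ 44.8 157.9] [  0 126  93  64]
s 1225 [314.6 204.9] [294 184  42  43]
t 30 [238.2 297.3] [236 287   6  19]
MOVE [-5.68 -2.49 -0.02] [0. 0. 0.]
```

View pics/w2.png

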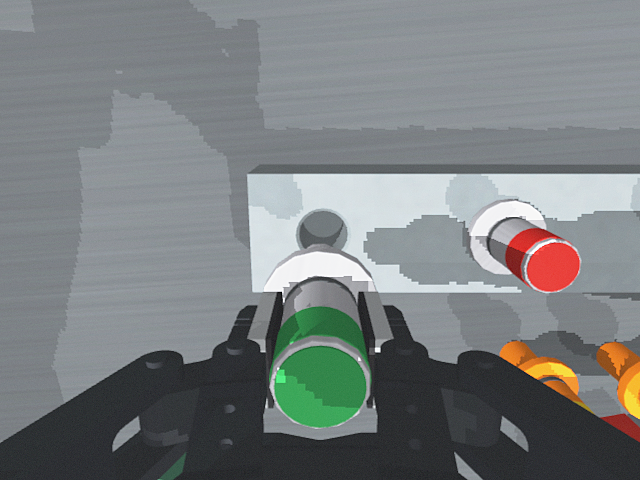

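The wrist view shows the green spindle held upright, with its disc at (320,386), and the empty rack hole behind it at (322,231). I'll move it to the pass nest.

Request:
{"op": "apply_moves", "data": {"plan": [[[-5.66, -2.48, 0, 0, 0, 0], [-5.66, -2.48, 0, 0, 0, 0], [-5.66, -2.48, 0, 0, 0, 0], [-5.66, -2.48, 0, 0, 0, 0], [-5.66, -2.48, 0, 0, 0, 0], [-5.66, -2.48, 0, 0, 0, 0], [-5.66, -2.48, 0, 0, 0, 0], [-5.66, -2.48, 0, 0, 0, 0]]]}}

```text
t: 4.8
ee_pos: [0.423, 0.1408, 0.1641]
ee_rot: [3.139, -0.113, -0.007]
ft_force: [1.4, -0.2, -3.7]
gripper_width: 0.027
gripper_force: 50.3
```

Request:
{"op": "apply_moves", "data": {"plan": [[[0, 0, 0, 0, 0, 0], [0, 0, 0, 0, 0, 0], [0, 0, 0, 0, 0, 0]]]}}

```text
t: 5.05
ee_pos: [0.4278, 0.1396, 0.1662]
ee_rot: [3.139, -0.119, 0.001]
ft_force: [-0.2, -0.7, -3.7]
gripper_width: 0.0268
gripper_force: 50.3
```

Run:
```python
from h import *
o=env.get_obs(); print(o["ee_pos"],o["qvel"].round(3))
c=cam("wrist"); print(proj(c,[.4236,.141,.055])); cv2.imwrite("pics/w3.png",c["image"])
o=env.get_obs(); print(o["ee_pos"],o["ft_force"])
move([.4243,.1405,.0713],down(np.radians(-4.3)))
```

```text
[0.4277577  0.13960166 0.16622816] [-0.002 -0.001 -0.     0.002  0.005  0.001]
[319.77409997 241.92060155]
[0.42767421 0.13958864 0.16621826] [-0.05389126 -0.77497106 -3.57446272]
MOVE [-0.09 -0.02  2.37] [ 0.   -0.   -0.01]
```

View pics/w3.png

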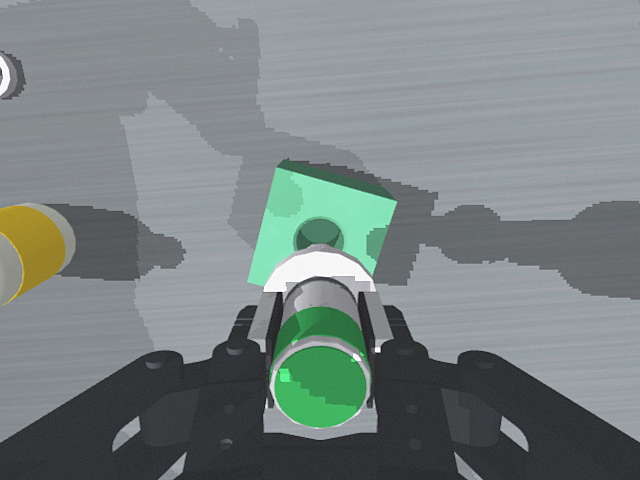

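The wrist view shows the hole centred near (319,241), where it was predicted (320,242). I'll shift 3.6 mm and insert.

Request:
{"op": "apply_moves", "data": {"plan": [[[-0.09, -0.02, 0, 0, 0, 0], [-0.09, -0.02, 0.3, 0, 0, 0], [-0.09, -0.02, 0.6, 0, 0, 0], [-0.09, -0.02, 0.9, 0, 0, 0], [-0.09, -0.02, 1.2, 0, 0, 0], [-0.09, -0.02, 1.4, 0, 0, 0], [-0.09, -0.02, 1.6, 0, 0, 0], [-0.09, -0.02, 1.6, 0, 0, 0]]]}}

```text
t: 5.77
ee_pos: [0.4219, 0.1409, 0.1006]
ee_rot: [3.139, -0.118, -0.005]
ft_force: [0.2, -0.2, -4.3]
gripper_width: 0.0267
gripper_force: 50.3
```

Request:
{"op": "apply_moves", "data": {"plan": [[[0, 0, 0.2, 0, 0, 0], [0, 0, 0.4, 0, 0, 0], [0, 0, 0.55, 0, 0, 0], [0, 0, 0.65, 0, 0, 0], [0, 0, 0.7, 0, 0, 0], [0, 0, 0.7, 0, 0, 0], [0, 0, 0.7, 0, 0, 0]]]}}

```text
t: 6.35
ee_pos: [0.4231, 0.1412, 0.0742]
ee_rot: [3.139, -0.117, 0.0]
ft_force: [0.0, -1.0, -3.5]
gripper_width: 0.027
gripper_force: 50.3
```

Request:
{"op": "apply_moves", "data": {"plan": [[[0, 0, 0.06, 0, 0, 0], [0, 0, 0.06, 0, 0, 0], [0, 0, 0.06, 0, 0, 0]]]}}

```text
t: 6.6
ee_pos: [0.4231, 0.1412, 0.0719]
ee_rot: [-3.139, 0.117, -0.0]
ft_force: [-0.7, -0.3, -2.5]
gripper_width: 0.0268
gripper_force: 50.3
```

Request:
{"op": "apply_moves", "data": {"plan": [[[0, 0, 0, 0, 0, 0], [0, 0, 0, 0, 0, 0], [0, 0, 0, 0, 0, 0], [0, 0, 0, 0, 0, 0], [0, 0, 0, 0, 0, 0], [0, 0, 0, 0, 0, 0]]], "jaw": 1}}

```text
t: 7.1
ee_pos: [0.4233, 0.1412, 0.072]
ee_rot: [-3.139, 0.117, -0.001]
ft_force: [0.7, -0.4, 0.3]
gripper_width: 0.0856
gripper_force: 0.0
```

Request:
{"op": "apply_moves", "data": {"plan": [[[0, 0, -0.4, 0, 0, 0], [0, 0, -1.2, 0, 0, 0], [0, 0, -2.2, 0, 0, 0], [0, 0, -3.0, 0, 0, 0], [0, 0, -3.4, 0, 0, 0], [0, 0, -3.4, 0, 0, 0], [0, 0, -3.4, 0, 0, 0]]]}}

```text
t: 7.68
ee_pos: [0.4238, 0.1413, 0.2089]
ee_rot: [-3.139, 0.117, -0.004]
ft_force: [-0.4, 0.5, -1.0]
gripper_width: 0.0853
gripper_force: 0.0
```

Run:
```python
from h import *
s=cam("scene");t=cam("top");w=cam("wrist")
cv2.imwrite("pics/w4.png",w["image"])
for n,c in(("s",s),("t",t),("w",w)): 
  print(n,"expect disc",proj(c,[.4236,.141,.113]))
  for a,ce,bb in blobs(c["image"],(50,80,60),(85,255,255),30)[1]: print(n,a,ce,bb,plane(c,ce,.113).round(4))
move([.6362,-.0865,.2],down(np.radians(-4.3)))
```

```text
s expect disc [314.97445396 179.0458088 ]
s 629 [67.4 46.7] [41 28 61 39] [-0.5515  0.2892  0.113 ]
s 176 [ 44.6 158. ] [  0 126  93  64] [-0.183  -0.1322  0.113 ]
s 58 [314.5 178. ] [310 175  10   7] [0.4207 0.1437 0.113 ]
s 54 [314.3 185.5] [309 183  12   6] [0.4341 0.1199 0.113 ]
s 917 [314.5 208.1] [294 188  42  39] [0.4741 0.0529 0.113 ]
t expect disc [251.82248487 294.11899728]
t 86 [267.4 284.2] [260 280  17   9] [0.4447 0.1063 0.113 ]
t 78 [265.8 306.8] [263 301   8  14] [0.3951 0.1104 0.113 ]
w expect disc [321.38205714 240.09443455]
w 7738 [322.9 206.1] [257 147 132 133] [0.4433 0.1387 0.113 ]
w 295 [319.9 218.7] [298 212  45  22] [0.4362 0.1409 0.113 ]
w 1380 [319.5 242.6] [299 222  42  42] [0.4222 0.1422 0.113 ]
MOVE [5.77 5.27 0.13] [0.01 0.04 0.  ]
```

The green spindle is home, with its disc where expected. Next is the red one.

Request:
{"op": "apply_moves", "data": {"plan": [[[5.77, 5.27, 0.13, 0, 0, 0], [5.77, 5.27, 0.13, 0, 0, 0], [5.77, 5.27, 0.13, 0, 0, 0], [5.77, 5.27, 0.13, 0, 0, 0], [5.77, 5.27, 0.13, 0, 0, 0], [5.77, 5.27, 0.13, 0, 0, 0], [5.77, 5.27, 0.13, 0, 0, 0], [5.77, 5.27, 0.13, 0, 0, 0]]]}}

```text
t: 8.5
ee_pos: [0.6388, -0.0901, 0.1996]
ee_rot: [3.139, -0.122, -0.004]
ft_force: [-0.0, 1.4, 0.6]
gripper_width: 0.0853
gripper_force: 0.0
```

Request:
{"op": "apply_moves", "data": {"plan": [[[0, 0, 0, 0, 0, 0], [0, 0, 0, 0, 0, 0], [0, 0, 0, 0, 0, 0], [0, 0, 0, 0, 0, 0]]]}}

```text
t: 8.83
ee_pos: [0.6362, -0.085, 0.2014]
ee_rot: [-3.139, 0.116, 0.004]
ft_force: [0.3, 0.1, 0.6]
gripper_width: 0.0855
gripper_force: 0.0
```

Run:
```python
from h import *
w=cam("wrist"); print("expect",proj(w,[.6362,-.0865,.113]),env.get_obs()["ee_pos"])
for a,ce,bb in blobs(w["image"],(0,150,60),(6,255,255),300)[1]: print(a,ce,bb,plane(w,ce,.113).round(4))
move([.6362,-.0865,.0715],down(np.radians(-4.3)))
```

```text
expect [324.49653023 245.18705659] [ 0.63640098 -0.08490702  0.20197449]
1415 [323.8 245.2] [303 225  43  42] [ 0.6362 -0.0861  0.113 ]
898 [629.  304.7] [613 266  27  65] [ 0.5871 -0.2616  0.113 ]
2818 [434.4 420.8] [403 391  68  66] [ 0.5148 -0.1481  0.113 ]
MOVE [0.   0.04 3.26] [-0.01  0.02  0.02]
```

Request:
{"op": "apply_moves", "data": {"plan": [[[0, 0.03, 0.4, 0, 0, 0], [0, 0.03, 1.2, 0, 0, 0], [0, 0.03, 2.0, 0, 0, 0], [0, 0.03, 2.7, 0, 0, 0], [0, 0.03, 3.1, 0, 0, 0], [0, 0.03, 3.25, 0, 0, 0], [0, 0.03, 3.25, 0, 0, 0], [0, 0.03, 3.25, 0, 0, 0]]]}}

```text
t: 9.55
ee_pos: [0.6378, -0.087, 0.0737]
ee_rot: [3.139, -0.116, 0.002]
ft_force: [-0.3, -0.1, 0.2]
gripper_width: 0.0856
gripper_force: 0.0
```

Request:
{"op": "apply_moves", "data": {"plan": [[[0, 0, 0, 0, 0, 0], [0, 0, 0, 0, 0, 0], [0, 0, 0, 0, 0, 0], [0, 0, 0, 0, 0, 0], [0, 0, 0, 0, 0, 0], [0, 0, 0, 0, 0, 0], [0, 0, 0, 0, 0, 0], [0, 0, 0, 0, 0, 0]]], "jaw": -1, "grip_force": 50}}

```text
t: 10.22
ee_pos: [0.6379, -0.0874, 0.0735]
ee_rot: [3.139, -0.117, 0.002]
ft_force: [-0.3, 1.8, 4.7]
gripper_width: 0.0271
gripper_force: 49.3
```

Request:
{"op": "apply_moves", "data": {"plan": [[[0, 0, -0.3, 0, 0, 0], [0, 0, -0.8, 0, 0, 0], [0, 0, -1.5, 0, 0, 0], [0, 0, -2.4, 0, 0, 0], [0, 0, -3.2, 0, 0, 0], [0, 0, -3.4, 0, 0, 0], [0, 0, -3.4, 0, 0, 0], [0, 0, -3.4, 0, 0, 0]]]}}

```text
t: 10.88
ee_pos: [0.6364, -0.0873, 0.2071]
ee_rot: [-3.139, 0.117, 0.003]
ft_force: [-1.6, -0.6, -3.6]
gripper_width: 0.0269
gripper_force: 49.9
```

Run:
```python
from h import *
disc((0,150,60),(6,255,255))
move([.414,-.1865,.205],down(np.radians(-4.3)))
```

```text
1277 [626.5 297.6] [606 251  34  77] 0.04 [ 24.5  79.7 -40. ]
1277 [626.5 297.6] [606 251  34  77] 0.044 [ 26.2  76.6 -44. ]
1277 [626.5 297.6] [606 251  34  77] 0.048 [ 27.9  73.5 -48. ]
2240 [319.2 327.3] [272 306  96  63] 0.04 [ 15.8  -1.  -40. ]
2240 [319.2 327.3] [272 306  96  63] 0.044 [ 17.9  -1.  -44. ]
2240 [319.2 327.3] [272 306  96  63] 0.048 [ 19.9  -1.  -48. ]
5592 [319.9 383.7] [276 344  89  80] 0.04 [ -1.5  -0.8 -40. ]
5592 [319.9 383.7] [276 344  89  80] 0.044 [  1.2  -0.8 -44. ]
5592 [319.9 383.7] [276 344  89  80] 0.048 [  3.9  -0.8 -48. ]
296 [465.8 469.5] [454 452  29  28] 0.04 [-30.6  42.6 -40. ]
296 [465.8 469.5] [454 452  29  28] 0.044 [-26.8  40.9 -44. ]
296 [465.8 469.5] [454 452  29  28] 0.048 [-23.   39.2 -48. ]
tcp [ 0.6354 -0.0871  0.2054]
MOVE [-5.33  2.89  0.04] [-0.01  0.06  0.  ]
```

Request:
{"op": "apply_moves", "data": {"plan": [[[-5.3, 2.88, 0, 0, 0, 0], [-5.3, 2.88, 0, 0, 0, 0], [-5.3, 2.88, 0, 0, 0, 0], [-5.3, 2.88, 0, 0, 0, 0], [-5.3, 2.88, 0, 0, 0, 0], [-5.3, 2.88, 0, 0, 0, 0], [-5.3, 2.88, 0, 0, 0, 0], [-5.3, 2.88, 0, 0, 0, 0]]]}}

```text
t: 11.6
ee_pos: [0.4143, -0.1859, 0.2055]
ee_rot: [-3.136, 0.122, 0.008]
ft_force: [0.7, 0.0, -3.4]
gripper_width: 0.0272
gripper_force: 50.2
```

Request:
{"op": "apply_moves", "data": {"plan": [[[0, 0, 0, 0, 0, 0], [0, 0, 0, 0, 0, 0], [0, 0, 0, 0, 0, 0], [0, 0, 0, 0, 0, 0]]]}}

```text
t: 11.93
ee_pos: [0.418, -0.186, 0.2082]
ee_rot: [-3.139, 0.115, 0.001]
ft_force: [-0.6, 0.0, -2.6]
gripper_width: 0.0271
gripper_force: 50.2
```

Run:
```python
from h import *
w=cam("wrist"); print("expect hole",proj(w,[.4136,-.1863,.055]),env.get_obs()["ee_pos"]); cv2.imwrite("pics/w5.png",w["image"])
move([.415,-.1862,.0735],down(np.radians(-4.3)))
```

```text
expect hole [322.22553702 225.57605208] [ 0.41794291 -0.18608453  0.20830859]
MOVE [-0.07  0.01  3.37] [-0.    0.01  0.02]
```

View pics/w5.png

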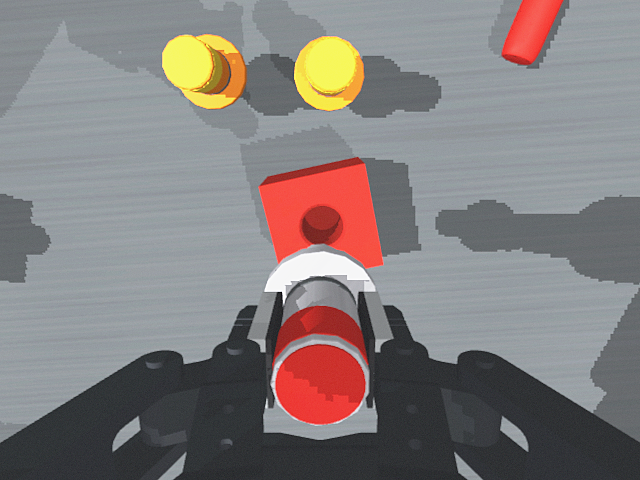

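The hole is at (321.5,225), where it was predicted (322,226). Decoys stand clear at (190,65) and (330,70). I'll insert in stages.

Request:
{"op": "apply_moves", "data": {"plan": [[[-0.07, 0, 0.2, 0, 0, 0], [-0.07, 0, 0.6, 0, 0, 0], [-0.07, 0, 1.1, 0, 0, 0], [-0.07, 0, 1.6, 0, 0, 0], [-0.07, 0, 1.95, 0, 0, 0], [-0.07, 0, 2.15, 0, 0, 0], [-0.07, 0, 2.35, 0, 0, 0], [-0.07, 0, 2.55, 0, 0, 0]]]}}

```text
t: 12.65
ee_pos: [0.415, -0.1865, 0.1063]
ee_rot: [3.139, -0.117, 0.001]
ft_force: [-0.5, -1.1, -3.4]
gripper_width: 0.0268
gripper_force: 50.2
```

Request:
{"op": "apply_moves", "data": {"plan": [[[0, 0, 0.2, 0, 0, 0], [0, 0, 0.4, 0, 0, 0], [0, 0, 0.6, 0, 0, 0], [0, 0, 0.7, 0, 0, 0], [0, 0, 0.75, 0, 0, 0], [0, 0, 0.78, 0, 0, 0], [0, 0, 0.78, 0, 0, 0], [0, 0, 0.78, 0, 0, 0]]]}}

```text
t: 13.32
ee_pos: [0.4149, -0.1865, 0.0757]
ee_rot: [3.139, -0.117, 0.001]
ft_force: [-0.4, 0.7, -3.5]
gripper_width: 0.0269
gripper_force: 50.2
```

Request:
{"op": "apply_moves", "data": {"plan": [[[0, 0, 0.05, 0, 0, 0], [0, 0, 0.05, 0, 0, 0], [0, 0, 0.05, 0, 0, 0]]]}}

```text
t: 13.57
ee_pos: [0.4147, -0.1864, 0.0735]
ee_rot: [3.139, -0.117, 0.0]
ft_force: [-0.3, -0.4, -3.6]
gripper_width: 0.0268
gripper_force: 50.2
```

Request:
{"op": "apply_moves", "data": {"plan": [[[0, 0, 0, 0, 0, 0], [0, 0, 0, 0, 0, 0], [0, 0, 0, 0, 0, 0], [0, 0, 0, 0, 0, 0], [0, 0, 0, 0, 0, 0], [0, 0, 0, 0, 0, 0]]], "jaw": 1}}

```text
t: 14.07
ee_pos: [0.4147, -0.1864, 0.0736]
ee_rot: [3.139, -0.117, 0.001]
ft_force: [-1.0, -0.3, -0.4]
gripper_width: 0.0854
gripper_force: 0.0
```

Request:
{"op": "apply_moves", "data": {"plan": [[[0, 0, -0.4, 0, 0, 0], [0, 0, -1.2, 0, 0, 0], [0, 0, -2.2, 0, 0, 0], [0, 0, -3.0, 0, 0, 0], [0, 0, -3.2, 0, 0, 0], [0, 0, -3.2, 0, 0, 0], [0, 0, -3.2, 0, 0, 0]]]}}

```text
t: 14.65
ee_pos: [0.4145, -0.1862, 0.2012]
ee_rot: [3.139, -0.117, 0.0]
ft_force: [0.9, 0.2, -0.1]
gripper_width: 0.0857
gripper_force: 0.0
```

Run:
```python
from h import *
s=cam("scene");w=cam("wrist")
for n,c in(("s",s),("w",w)): 
  print(n,"expect disc",proj(c,[.4136,-.1863,.113]))
  for a,ce,bb in blobs(c["image"],(0,150,60),(6,255,255),30)[1]: print(n,a,ce,bb,plane(c,ce,.113).round(4))
move([.6272,-.195,.205],down(np.radians(-4.3)))
cv2.imwrite("pics/s2.png",s["image"])
```

```text
s expect disc [230.06092218 266.03280809]
s 79 [357.  131.2] [353 127   9  10] [0.4201 0.3647 0.113 ]
s 79 [229.8 265. ] [225 261  11   9] [ 0.4115 -0.1843  0.113 ]
s 1280 [233.7 294.8] [209 270  48  48] [ 0.4643 -0.2436  0.113 ]
s 655 [246.  387.5] [229 366  36  46] [ 0.6023 -0.3984  0.113 ]
w expect disc [323.02283448 246.2053703 ]
w 2123 [534.1  25.5] [508   0  58  56] [ 0.518  -0.2969  0.113 ]
w 8009 [322.3 210.7] [257 152 128 131] [ 0.4338 -0.1874  0.113 ]
w 287 [321.2 222.5] [299 216  46  22] [ 0.4273 -0.1863  0.113 ]
w 1417 [321.1 247.3] [300 227  43  42] [ 0.413  -0.1852  0.113 ]
MOVE [ 5.35 -0.16 -0.16] [-0.02  0.04  0.  ]
```

View pics/s2.png

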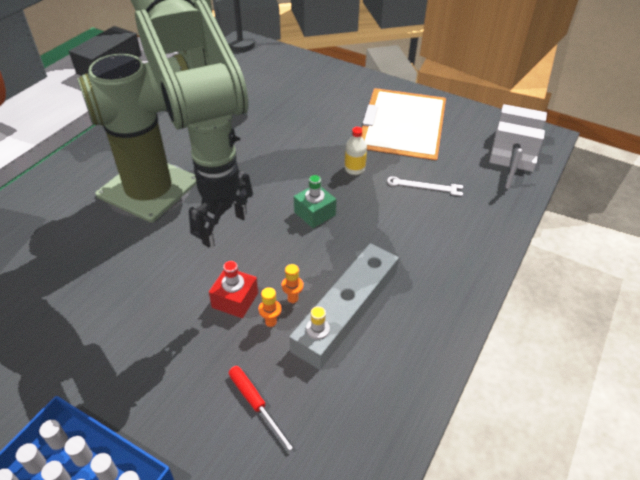

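Both spindles are home: green at (315,190) and red at (231,275). Nothing else has been disturbed. Next is the yellow one in the rack at (318,320).

Request:
{"op": "apply_moves", "data": {"plan": [[[5.35, -0.16, -0.1, 0, 0, 0], [5.35, -0.16, -0.1, 0, 0, 0], [5.35, -0.16, -0.1, 0, 0, 0], [5.35, -0.16, -0.1, 0, 0, 0], [5.35, -0.16, -0.1, 0, 0, 0], [5.35, -0.16, -0.1, 0, 0, 0], [5.35, -0.16, -0.1, 0, 0, 0], [5.35, -0.16, -0.1, 0, 0, 0]]]}}

```text
t: 15.42
ee_pos: [0.6268, -0.1953, 0.2024]
ee_rot: [-3.138, 0.117, 0.009]
ft_force: [-0.8, -0.3, 0.4]
gripper_width: 0.0855
gripper_force: 0.0
```

Request:
{"op": "apply_moves", "data": {"plan": [[[0, 0, 0, 0, 0, 0], [0, 0, 0, 0, 0, 0], [0, 0, 0, 0, 0, 0], [0, 0, 0, 0, 0, 0]]]}}

```text
t: 15.75
ee_pos: [0.6277, -0.1961, 0.2062]
ee_rot: [3.139, -0.118, 0.001]
ft_force: [-0.0, 0.4, 0.1]
gripper_width: 0.0854
gripper_force: 0.0
```

Run:
```python
from h import *
w=cam("wrist"); print("expect",proj(w,[.6272,-.195,.113]),env.get_obs()["ee_pos"])
for a,ce,bb in blobs(w["image"],(20,120,100),(34,255,255),200)[1]: print(a,ce,bb,plane(w,ce,.113).round(4))
move([.6272,-.195,.0735],down(np.radians(-4.3)))
```

```text
expect [319.75628438 244.45572529] [ 0.62786538 -0.19608906  0.20621541]
301 [321. 219.] [299 212  45  22] [ 0.6421 -0.1968  0.113 ]
1378 [321. 243.] [300 223  43  41] [ 0.628  -0.1958  0.113 ]
1912 [333.5 389.1] [306 336  52  83] [ 0.5313 -0.1966  0.113 ]
1740 [223.5 391.3] [201 365  46  53] [ 0.5349 -0.1268  0.113 ]
MOVE [-0.02 -0.03  3.32] [ 0.   -0.01 -0.  ]
```

Request:
{"op": "apply_moves", "data": {"plan": [[[0, 0, 0.4, 0, 0, 0], [0, 0, 1.2, 0, 0, 0], [0, 0, 2.0, 0, 0, 0], [0, 0, 2.7, 0, 0, 0], [0, 0, 3.1, 0, 0, 0], [0, 0, 3.32, 0, 0, 0], [0, 0, 3.32, 0, 0, 0], [0, 0, 3.32, 0, 0, 0]]]}}

```text
t: 16.47
ee_pos: [0.6288, -0.1962, 0.0733]
ee_rot: [3.139, -0.118, 0.001]
ft_force: [0.8, -1.2, 0.5]
gripper_width: 0.0853
gripper_force: 0.0
```

Request:
{"op": "apply_moves", "data": {"plan": [[[0, 0, 0, 0, 0, 0], [0, 0, 0, 0, 0, 0], [0, 0, 0, 0, 0, 0], [0, 0, 0, 0, 0, 0], [0, 0, 0, 0, 0, 0], [0, 0, 0, 0, 0, 0], [0, 0, 0, 0, 0, 0], [0, 0, 0, 0, 0, 0]]], "jaw": -1, "grip_force": 90}}

```text
t: 17.13
ee_pos: [0.6292, -0.1964, 0.0738]
ee_rot: [3.139, -0.117, 0.003]
ft_force: [-0.1, -0.6, 5.7]
gripper_width: 0.0261
gripper_force: 88.1
```

Request:
{"op": "apply_moves", "data": {"plan": [[[0, 0, -0.3, 0, 0, 0], [0, 0, -0.8, 0, 0, 0], [0, 0, -1.5, 0, 0, 0], [0, 0, -2.4, 0, 0, 0], [0, 0, -3.4, 0, 0, 0], [0, 0, -4.4, 0, 0, 0], [0, 0, -5.2, 0, 0, 0], [0, 0, -5.5, 0, 0, 0]]]}}

```text
t: 17.8
ee_pos: [0.6302, -0.1965, 0.2989]
ee_rot: [3.136, -0.117, 0.013]
ft_force: [2.0, -0.7, -2.4]
gripper_width: 0.0262
gripper_force: 89.3
```

Request:
{"op": "apply_moves", "data": {"plan": [[[0, 0, 0, 0, 0, 0], [0, 0, 0, 0, 1.0, 0], [0, 0, 0, 0, 2.2, 0], [0, 0, 0, 0, 3.4, 0], [0, 0, 0, 0, 4.6, 0], [0, 0, 0, 0, 5.8, 0], [0, 0, 0, 0, 7.0, 0], [0, 0, 0, 0, 8.0, 0]]]}}

```text
t: 18.47
ee_pos: [0.625, -0.1942, 0.2863]
ee_rot: [2.932, -0.112, 1.059]
ft_force: [0.2, 0.4, -4.6]
gripper_width: 0.0261
gripper_force: 89.6
```

Request:
{"op": "apply_moves", "data": {"plan": [[[0, 0, 0, 0, 0.5, 0], [0, 0, 0, 0, 1.0, 0], [0, 0, 0, 0, 1.0, 0], [0, 0, 0, 0, 1.0, 0], [0, 0, 0, 0, 1.0, 0], [0, 0, 0, 0, 1.0, 0]]]}}

```text
t: 18.97
ee_pos: [0.6286, -0.1958, 0.2919]
ee_rot: [2.876, -0.107, 1.188]
ft_force: [0.6, -0.1, -3.6]
gripper_width: 0.0261
gripper_force: 89.6
```

Run:
```python
from h import *
o=env.get_obs(); M=R.from_rotvec(o["ee_rot"]).as_matrix()
print(o["joints"].round(3),o["qvel"].round(3),o["ee_pos"],"tilt",np.degrees(np.arccos(-M[2,2])),M[:,2].round(3))
s=cam("scene"); w=cam("wrist")
P=o["ee_pos"]
for k in(-.04,.0635): print(k,(P+M[:,2]*k).round(3),proj(s,P+M[:,2]*k))
u=proj(s,P).astype(int); x,y=max(u[0]-90,0),max(u[1]-100,0)
a=cv2.resize(s["image"][y:y+200,x:x+170],(400,471)); b=cv2.resize(w["image"],(400,300))
out=np.zeros((471,800,3),np.uint8); out[:,:400]=a; out[:300,400:]=b
print("crop origin",x,y); cv2.imwrite("pics/f.png",out)
```

```text
[-0.611 -0.049  1.884  0.603  0.691  0.684] [ 0.002 -0.008 -0.017  0.007 -0.    -0.005] [ 0.62862159 -0.19582494  0.29189498] tilt 44.907103731937575 [ 0.704 -0.052 -0.708]
-0.04 [ 0.6   -0.194  0.32 ] [305.6808395  230.29423548]
0.0635 [ 0.673 -0.199  0.247] [340.4641596  277.51256415]
crop origin 229 148
```

View pics/f.png

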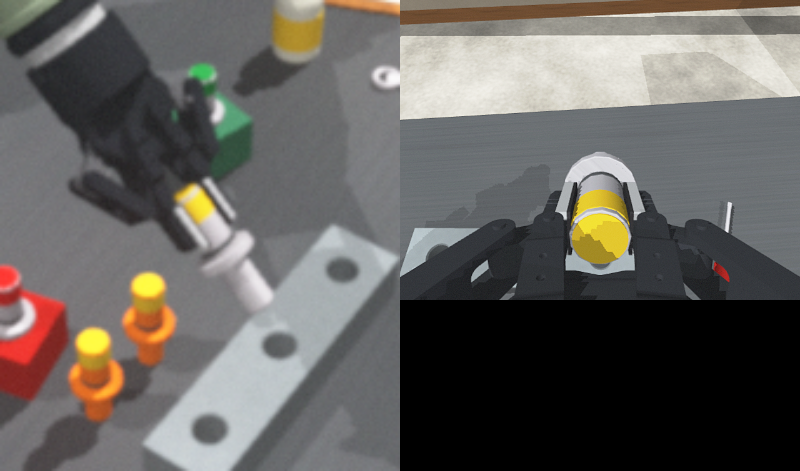

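The yellow spindle is held at a 44.9° tilt. Its foot is seen at about (341,275), against a predicted (340,278), so it has not slipped in the grip. The foot is about 0.25 m above the bench and the rack is empty, so I'm handing in.

```bash
python3 -c "
from station import env
o=env.get_obs();print(o['t'],abs(o['qvel']).max());print(env.close_job())"
```

```text
19.0667 0.005060932866931163
the job is handed in; nothing more can be done
None
```

The job is handed in: green and red spindles stand home in their nests and are released, and the yellow one is held still at about 45° with its foot about 25 cm above the bench, finished at 19.1 s of the 72 s allowed.

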